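# Weigh down the upturned dish

## Robot

A 6-joint arm with a two-finger parallel gripper is mounted at the origin on the work surface. World frame = base frame: x ahead of the robot, y to its left, z up, the work surface at z = 0. Lengths are in mm, angles in rad, forces in N, time in s.
With the tool pointing down it reaches from about 350 to 975 mm from the base axis. Payload 7.1 kg.
Tool frame: the origin (TCP) lies on the mounting face of the last link; the fingertips stand 182 mm ahead of it and the grasp point (between the pads) lies 163 mm ahead of it (ctrl.tcp_to_tips is the distance from the TCP to the fingertips, in mm); z points along the fingers, y is the direction in which the jaws open and shut (so a half turn about z gives the same grasp; the last joint's range is limited). The gripper opens to 88 mm and grips with 3 to 60 N. Pads are 20 mm wide; open, the fingers measure 115 mm over their backs; the gripper's body (75 mm by 178 mm) begins 61 mm behind the grasp point.
Start: joints at [1.18, 0.423, 1.63, -0, 1.089, -0.019], TCP at [227.026, 582.293, 404.675] pointing down, gripper open.
Joint ranges: [-3, 3], [-0.9, 2.11], [0.09, 2.58], [-1.31, 4.45], [0.11, 2.69], [-2.54, 2.54]. Speed limits (rad/s): [2.39, 2.39, 3.01, 3.14, 3.14, 3.14].

## Interface

Orientations are given as a rotation vector (axis times angle).
In Python, from workcell import ctrl gives the robot as it stands. The module is installed in compiled form; this text tells all that it offers.
- The arm moves only by the tool send_rows, never from a script. Its argument "commands" is a list of rows, each an object with "translation": the shift along the world's x, y, z normalised to -1 to 1, where 1 is 0.1 m, a list of three; "twist": the turn, a rotation vector about the world's x, y, z normalised to -1 to 1, where 1 is 0.5 rad, a list of three. A call has exactly 10 rows; each row is the pose to reach, as a shift and turn from the pose commanded when the call began; what a row does not reach only later rows make up. A row lasts 1/10 s, in which the tool goes at most 50 mm and 8.59 degrees, less where a joint would pass 70% of its speed; a pose out of reach is approached as far as the arm can. A call with a number of a shift or a turn outside -1 to 1 is refused whole. A call with a gripper value outside its range is refused whole. "grip" is the closure, from -1 (fully open) to 1 (shut), set as the call begins (left out, the last holds). The fingers move at their own pace and stop on an object; the grip force is fixed at half the most. Time passes only in rows, so rows that repeat a pose let the fingers close, or fill a call up. It gives the time, the measured TCP pose, the force and the opening at its end, in the units of the state.
- ctrl.get_obs(): the state, without advancing time (a new reading comes with each control period).
- ctrl.get_image(name): name is "side" or "top"; returns a dict with "img" (480x640x3 uint8, red, green, blue), "intrinsics" (3x3 intrinsics, pixels), "cam_to_world" (4x4, takes a point from camera to world coordinates). Camera axes: x right, y down, z forward; pixel columns grow to the right and rows downward; lengths in mm; the calibration is good to about 2 mm. A picture is of the moment at which its call begins. There is no depth.
- ctrl.close_job(): hands the job in, once; it reports no verdict.
The state is a dict: "t": time; "qpos": joint angles; "qvel": joint speeds; "joint_torque": joint torques, N m; "ee_pos": TCP position; "orientation": TCP orientation; "ft_force": force on the tool from outside, world axes, zero at the start; "moment": the same for the moment, N m; "width": finger opening in mm.
Only numpy, scipy, OpenCV 4.12 (cv2) and the standard library are available. Lean on these libraries where they do the work, as an engineer would, in place of code of your own. Each camera call takes 0.05 s, during which the arm holds its last target. There are 200 camera calls.

## Task

The larger of the two upturned porcelain dishes covers a drying sample and could be shifted by the draught from the fume hood. Pick up the flat rectangular steel weight and lay it gently, on its broad face, on the very top of that dish's dome, so that it balances there nearly level and at rest. Leave both dishes and the knobbed round weight where they stand.

Things in the scene. Friction and masses are not known exactly. Their poses are not given: they have to be found in the camera images.
- weight_mid (a point): centre (half-way up) of the flat rectangular steel weight, a plain loose bar 60 mm (its x) by 38 mm (its y) by 22 mm high (its z), about 0.4 kg, lying on its broad face on the bench among the other things. Grip it across the 38 mm width.
- dish_crown (a point): highest point of the larger upturned porcelain dish: a smooth white round dome 130 mm across at its rim on the bench and 32 mm high, loose, about 0.35 kg. The top is part of a sphere of radius 76 mm with no flat or foot ring, so a flat thing laid d mm off its centre tips by about d/65 rad. z is up; this point is 32 mm above the bench.
- small_dish_crown (a point): highest point of the smaller upturned porcelain dish, a bystander of the same shape and material: 82 mm across, 24 mm high, loose. Leave it alone.
- knob_weight_mid (a point): centre (half-way up) of the other steel weight, a bystander: an upright cylinder 38 mm in diameter with a small knob on top, 58 mm high in all, loose. Leave it alone.
Not all that is in view belongs to the job. Leave any blue look-alike of the part that bears weight_mid alone.

How it is judged (in metres and radians):
On the way:
1. the flat weight is lifted off the bench (height (world z) of weight_mid above 0.04 m), for 0.2 s.
At the end, for the whole second after the job is handed in: The flat weight lies on its broad face on top of the larger dish: its centre within 18 mm sideways of the dome's highest point and 6 to 18 mm above it, tilted less than 15 degrees, at rest; the dish is within 30 mm of where it stood (horizontal distance between weight_mid and dish_crown below 0.018 m and z of weight_mid in the frame of dish_crown between 0.006 and 0.018 m and angle between weight_mid's own z axis and vertical below 0.26 rad and linear speed of weight below 0.03 m/s and angular speed of weight below 0.3 rad/s and distance of dish_crown from where it was at the start of the episode below 0.03 m); the robot touches nothing.
It fails at once if the larger dish is pushed more than 40 mm (distance of dish_crown from where it was at the start of the episode above 0.04 m).
It fails at once if the smaller dish is moved more than 25 mm (distance of small_dish_crown from where it was at the start of the episode above 0.025 m).
It fails at once if the knobbed weight is moved more than 25 mm (distance of knob_weight_mid from where it was at the start of the episode above 0.025 m).
It fails at once if the weight is banged or pressed hard (over 60 N) on the larger dish (contact force between weight and dish above 60 N).
It also fails if it takes over 42 s, if anything falls off the work surface, if the arm or the gripper's body presses on something with over 40 N, if the wrist force passes 120 N, or if a joint passes its speed limit or range.

## Working session

There is one attempt and no reset: what is moved stays moved. The work goes in short steps, Python scripts to look and compute and a tool call to move; the robot and the scene stay as the last step left them, time stands still between calls to the robot, and variables do not carry over. Pictures are saved under pics/ and viewed, about 8 in all and at most 12, crops included, and the job is handed in when it is done.

Besides the shell and the picture viewer there is one more tool, called after "Emit:" as name(argument=value, ...) on one line, values as JSON. send_rows: Moves the arm, as the interface text tells. Its arguments: {"type":"object","properties":{"commands":{"type":"array","items":{"type":"object","properties":{"translation":{"type":"array","items":{"type":"number"}},"twist":{"type":"array","items":{"type":"number"}}}}},"grip":{"type":"number"}},"required":["commands"]}

```bash
mkdir -p pics
python3 - <<'E'
from workcell import ctrl
import cv2,numpy as np
o=ctrl.get_obs();print({k:np.round(v,3) for k,v in o.items()})
for n in("top","side"):
    d=ctrl.get_image(n);cv2.imwrite(f"pics/{n}0.png",d["img"][:,:,::-1]);np.savez(f"{n}0.npz",**d)
    print(n,d["intrinsics"],np.round(d["cam_to_world"],3))
E
```

```text
{'t': np.float64(0.0), 'qpos': array([ 1.18 ,  0.424,  1.631, -0.   ,  1.089, -0.019]), 'qvel': array([ 0.002,  0.   , -0.001, -0.002, -0.001, -0.001]), 'joint_torque': array([ 1.0000e-03, -5.4462e+01, -2.7367e+01,  6.4000e-02,  2.3000e-02,
       -0.0000e+00]), 'ee_pos': array([226.939, 582.051, 403.9  ]), 'orientation': array([-5.810e-01, -3.087e+00,  2.000e-03]), 'ft_force': array([ 0.336, -0.11 ,  0.639]), 'moment': array([-0.006, -0.044, -0.015]), 'width': np.float64(87.304)}
top [[578.39332081   0.         323.42671208]
 [  0.         578.39332081 239.13443359]
 [  0.           0.           1.        ]] [[-2.90000e-02 -9.81000e-01  1.92000e-01  2.94522e+02]
 [-9.99000e-01  3.30000e-02  1.70000e-02 -1.08480e+01]
 [-2.30000e-02 -1.91000e-01 -9.81000e-01  1.14454e+03]
 [ 0.00000e+00  0.00000e+00  0.00000e+00  1.00000e+00]]
side [[612.68714587   0.         315.09469153]
 [  0.         612.68714587 239.30219692]
 [  0.           0.           1.        ]] [[ 8.66000e-01 -3.59000e-01  3.48000e-01  3.42690e+01]
 [-5.00000e-01 -6.18000e-01  6.07000e-01 -7.64408e+02]
 [-3.00000e-03 -6.99000e-01 -7.15000e-01  9.72521e+02]
 [ 0.00000e+00  0.00000e+00  0.00000e+00  1.00000e+00]]
```

View pics/top0.png

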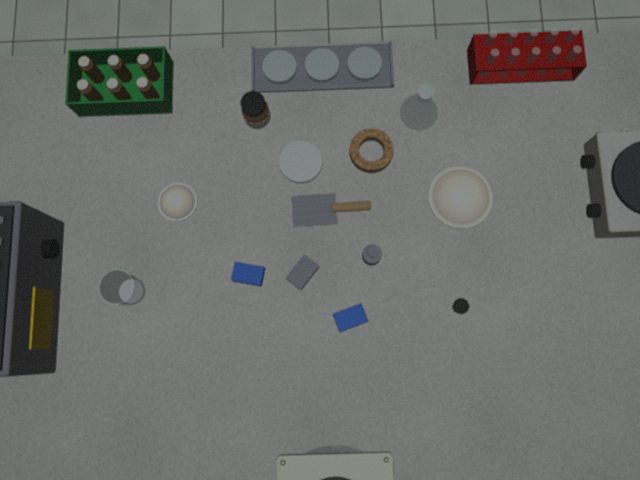

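View pics/side0.png

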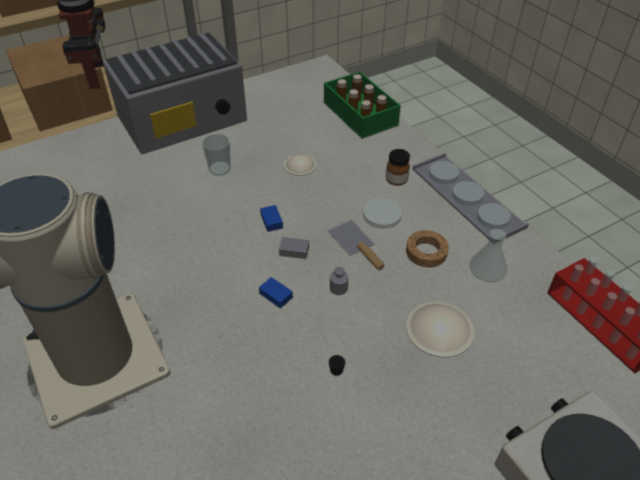

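Candidates for the weight, by top-view pixel:
- Grey bar at (303,272), seen in side view at (294,248).
- Blue blocks at (248,273) and (350,317), which are look-alikes.
- Grey spatula blade at (314,210), which is thin and has a handle.

The grey bar fits the description. The large dish is at (461,197) and the small dish at (177,202). The disc at (300,161) is flat. I'll confirm with a crop and measure.

```bash
cat > h.py <<'E'
import cv2,numpy as np
def ray(d,uv,z):
    uv=np.atleast_2d(uv).astype(float);K=d["intrinsics"];T=d["cam_to_world"]
    r=np.c_[(uv[:,0]-K[0,2])/K[0,0],(uv[:,1]-K[1,2])/K[1,1],np.ones(len(uv))]@T[:3,:3].T
    o=T[:3,3];return o+r*((z-o[2])/r[:,2])[:,None]
def blob(m,seed):
    n,l=cv2.connectedComponents(m.astype(np.uint8));k=l[seed[1]-2:seed[1]+3,seed[0]-2:seed[0]+3].max()
    c=cv2.findContours((l==k).astype(np.uint8),cv2.RETR_EXTERNAL,cv2.CHAIN_APPROX_NONE)[0]
    return max(c,key=cv2.contourArea)
E
python3 - <<'E'
from h import *
out=[]
for n,bs,ds,ss,ks in(("top",(303,272),(461,197),(177,202),(372,255)),("side",(294,247),(440,328),(300,163),(339,283))):
    d=np.load(n+"0.npz");im=d["img"];h=cv2.cvtColor(im,cv2.COLOR_RGB2HSV)
    f=im.astype(int)
    for s in(ds,ss):
        loc=f[...,0]>155
        print(n,"px",im[s[1],s[0]])
        c=blob(f[...,0]-f[...,2]>8,s) if 0 else blob(cv2.GaussianBlur(im,(3,3),0)[...,0]>135,s)
        p=ray(d,c[:,0],0)[:,:2].astype(np.float32);hull=cv2.convexHull(p);(cx,cy),r=cv2.minEnclosingCircle(hull)
        print(" dish",cx,cy,r,"bbox",cv2.boundingRect(c),cv2.fitEllipse(p))
    for s in (bs,ks):
        x,y=s;print(" patch",im[y,x],im[y-25:y+26:5,x].tolist())
    x,y=bs;cr=cv2.resize(im[y-40:y+40,x-40:x+60],None,fx=5,fy=5,interpolation=cv2.INTER_CUBIC);out.append(cr)
cv2.imwrite("pics/crop.png",cv2.resize(np.vstack(out),None,fx=.75,fy=.75)[:,:,::-1])
E
```

```text
top px [140 144 146]
 dish 600.2243041992188 -274.0085754394531 42.90421676635742 bbox (441, 175, 42, 41) ((600.558349609375, -274.120849609375), (82.10684204101562, 82.69038391113281), 55.77968978881836)
top px [141 144 145]
 dish 611.5570678710938 312.05096435546875 23.192731857299805 bbox (164, 190, 23, 21) ((611.1611328125, 312.03070068359375), (42.309993743896484, 44.40713119506836), 28.952171325683594)
 patch [ 92  97 100] [[118, 120, 117], [117, 117, 116], [86, 89, 95], [89, 93, 99], [88, 91, 100], [92, 97, 100], [86, 90, 99], [87, 92, 99], [83, 86, 84], [116, 120, 117], [121, 125, 122]]
 patch [89 92 97] [[120, 122, 120], [117, 117, 115], [119, 119, 118], [91, 96, 103], [88, 90, 98], [89, 92, 97], [87, 91, 98], [85, 87, 85], [120, 122, 119], [116, 120, 117], [119, 122, 118]]
side px [152 155 155]
 dish 597.24853515625 -268.95440673828125 66.35496520996094 bbox (406, 301, 69, 55) ((597.8432006835938, -268.4216613769531), (127.97904205322266, 130.23019409179688), 46.24491882324219)
side px [153 155 154]
 dish 609.0020751953125 313.324951171875 41.420284271240234 bbox (284, 154, 33, 18) ((611.05419921875, 315.1158752441406), (64.52978515625, 75.3412094116211), 56.728572845458984)
 patch [ 94  96 101] [[130, 131, 124], [129, 129, 124], [128, 129, 123], [123, 123, 118], [95, 96, 101], [94, 96, 101], [57, 56, 56], [85, 84, 82], [129, 129, 123], [129, 130, 124], [127, 127, 123]]
 patch [89 90 94] [[127, 127, 121], [128, 128, 123], [94, 95, 100], [93, 95, 99], [83, 83, 85], [89, 90, 94], [57, 56, 56], [58, 56, 57], [131, 132, 126], [131, 133, 126], [129, 129, 124]]
```

View pics/crop.png

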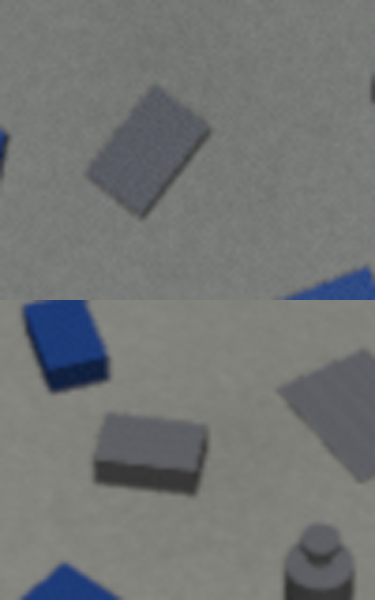

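The crop confirms a plain grey bar with thickness, separate from the blue blocks and the flat blade. Now its pose, and the dish rim from the top view.

Run:
```python
from h import *
for n,bs,ds,ks in(("top",(303,272),(461,197),(372,252)),("side",(294,245),(440,328),(339,273))):
    d=np.load(n+"0.npz");im=d["img"];f=cv2.GaussianBlur(im,(3,3),0).astype(int)
    for s,z in((bs,22),(ks,40)):
        m=(f[...,2]-f[...,0]>3)&(f[...,0]<107)
        c=blob(m,s);p=ray(d,c[:,0],z)[:,:2].astype(np.float32);(ce,wh,a)=cv2.minAreaRect(p)
        b=cv2.boxPoints((ce,wh,a));e=[b[1]-b[0],b[2]-b[1]];e=max(e,key=np.linalg.norm)
        print(n,"rect",np.round(ce,1),np.round(wh,1),"long axis deg",np.degrees(np.arctan2(e[1],e[0]))%180)
    if n=="top":
        sd=f[...,0]-f[...,2];x,y=ds;print("row",im[y,420:500:3].tolist())
    d0=f.sum(2)/3
    for t in(125,128,131) if n=="top" else (135,140):
        c=blob(cv2.medianBlur(d0.astype(np.uint8),5)>t,ds);p=ray(d,c[:,0],0)[:,:2].astype(np.float32);print(t,cv2.fitEllipse(p))
```

```text
top rect [451.1  52.8] [38.9 59.9] long axis deg 140.66034
top rect [478.8 -84. ] [36.5 37.3] long axis deg 159.2328
row [[122, 124, 120], [119, 121, 118], [123, 124, 123], [136, 138, 137], [132, 130, 123], [129, 127, 118], [131, 130, 123], [135, 132, 123], [139, 139, 130], [137, 139, 131], [138, 142, 135], [140, 143, 143], [139, 143, 145], [136, 141, 144], [139, 142, 145], [139, 143, 144], [138, 142, 137], [138, 141, 134], [137, 140, 129], [140, 142, 135], [137, 136, 127], [131, 129, 122], [127, 124, 116], [134, 134, 125], [127, 130, 124], [111, 113, 112], [118, 120, 117]]
125 ((599.423095703125, -272.8793640136719), (94.66867065429688, 96.01446533203125), 43.17635726928711)
128 ((600.2415161132812, -273.5990295410156), (87.39622497558594, 88.42265319824219), 38.031593322753906)
131 ((600.672607421875, -274.1361999511719), (79.49852752685547, 80.0370101928711), 61.40667724609375)
side rect [449.6  51.5] [35.6 57.2] long axis deg 140.55113
side rect [479.5 -86.8] [41.9 32.5] long axis deg 32.41647
135 ((595.8784790039062, -278.906982421875), (98.7293701171875, 115.27217864990234), 90.4889907836914)
140 ((602.1925048828125, -272.973388671875), (66.89454650878906, 83.93140411376953), 137.1822052001953)
```

Weight: centre about (450.5, 52.3), long axis 140.6°. The tool's y axis is at 68.7° and must be at 50.6°, so I turn it -0.316 rad. Dish: about (598, -269). Now travelling.

Emit:
send_rows(commands=[{"translation": [0.045,-0.1,0],"twist": [0,0,-0.06]},{"translation": [0.09,-0.2,0],"twist": [0,0,-0.12]},{"translation": [0.135,-0.3,0],"twist": [0,0,-0.18]},{"translation": [0.18,-0.4,0],"twist": [0,0,-0.25]},{"translation": [0.225,-0.5,0],"twist": [0,0,-0.31]},{"translation": [0.27,-0.6,0],"twist": [0,0,-0.38]},{"translation": [0.315,-0.7,0],"twist": [0,0,-0.44]},{"translation": [0.36,-0.8,0],"twist": [0,0,-0.5]},{"translation": [0.405,-0.9,0],"twist": [0,0,-0.57]},{"translation": [0.45,-1,0],"twist": [0,0,-0.632]}], grip=-1)

```text
t: 1.1
ee_pos: [272.4, 481.5, 404.7]
orientation: [-1.063, -2.956, -0.0]
ft_force: [0.7, -0.0, -0.1]
width: 87.8
```

Emit:
send_rows(commands=[{"translation": [0.045,-0.1,0],"twist": [0,0,0]},{"translation": [0.09,-0.2,0],"twist": [0,0,0]},{"translation": [0.135,-0.3,0],"twist": [0,0,0]},{"translation": [0.18,-0.4,0],"twist": [0,0,0]},{"translation": [0.225,-0.5,0],"twist": [0,0,0]},{"translation": [0.27,-0.6,0],"twist": [0,0,0]},{"translation": [0.315,-0.7,0],"twist": [0,0,0]},{"translation": [0.36,-0.8,0],"twist": [0,0,0]},{"translation": [0.405,-0.9,0],"twist": [0,0,0]},{"translation": [0.45,-1,0],"twist": [0,0,0]}])

```text
t: 2.1
ee_pos: [317.4, 381.5, 404.7]
orientation: [1.059, 2.958, 0.0]
ft_force: [-0.1, 0.2, 0.3]
width: 87.7
```

Emit:
send_rows(commands=[{"translation": [0.045,-0.1,0],"twist": [0,0,0]},{"translation": [0.09,-0.2,0],"twist": [0,0,0]},{"translation": [0.135,-0.3,0],"twist": [0,0,0]},{"translation": [0.18,-0.4,0],"twist": [0,0,0]},{"translation": [0.225,-0.5,0],"twist": [0,0,0]},{"translation": [0.27,-0.6,0],"twist": [0,0,0]},{"translation": [0.315,-0.7,0],"twist": [0,0,0]},{"translation": [0.36,-0.8,0],"twist": [0,0,0]},{"translation": [0.405,-0.9,0],"twist": [0,0,0]},{"translation": [0.45,-1,0],"twist": [0,0,0]}])

```text
t: 3.1
ee_pos: [362.4, 281.4, 404.7]
orientation: [1.059, 2.958, 0.0]
ft_force: [-0.3, -0.6, -0.7]
width: 87.6
```

Emit:
send_rows(commands=[{"translation": [0.045,-0.1,0],"twist": [0,0,0]},{"translation": [0.09,-0.2,0],"twist": [0,0,0]},{"translation": [0.135,-0.3,0],"twist": [0,0,0]},{"translation": [0.18,-0.4,0],"twist": [0,0,0]},{"translation": [0.225,-0.5,0],"twist": [0,0,0]},{"translation": [0.27,-0.6,0],"twist": [0,0,0]},{"translation": [0.315,-0.7,0],"twist": [0,0,0]},{"translation": [0.36,-0.8,0],"twist": [0,0,0]},{"translation": [0.405,-0.9,0],"twist": [0,0,0]},{"translation": [0.45,-1,0],"twist": [0,0,0]}])

```text
t: 4.1
ee_pos: [407.4, 181.5, 404.7]
orientation: [-1.059, -2.958, 0.0]
ft_force: [-0.0, -0.1, -0.3]
width: 87.7
```

Emit:
send_rows(commands=[{"translation": [0.045,-0.13,-0.1],"twist": [0,0,0]},{"translation": [0.09,-0.26,-0.2],"twist": [0,0,0]},{"translation": [0.135,-0.39,-0.3],"twist": [0,0,0]},{"translation": [0.18,-0.52,-0.4],"twist": [0,0,0]},{"translation": [0.225,-0.65,-0.5],"twist": [0,0,0]},{"translation": [0.27,-0.78,-0.6],"twist": [0,0,0]},{"translation": [0.315,-0.9,-0.7],"twist": [0,0,0]},{"translation": [0.36,-1,-0.8],"twist": [0,0,0]},{"translation": [0.405,-1,-0.9],"twist": [0,0,0]},{"translation": [0.45,-1,-1],"twist": [0,0,0]}])

```text
t: 5.1
ee_pos: [452.5, 82.1, 303.9]
orientation: [1.06, 2.957, 0.0]
ft_force: [1.2, 0.1, -0.3]
width: 87.8
```

Emit:
send_rows(commands=[{"translation": [-0.015,-0.04,-0.06],"twist": [0,0,0]},{"translation": [-0.015,-0.08,-0.12],"twist": [0,0,0]},{"translation": [-0.015,-0.12,-0.18],"twist": [0,0,0]},{"translation": [-0.015,-0.16,-0.24],"twist": [0,0,0]},{"translation": [-0.015,-0.2,-0.3],"twist": [0,0,0]},{"translation": [-0.015,-0.24,-0.36],"twist": [0,0,0]},{"translation": [-0.015,-0.28,-0.42],"twist": [0,0,0]},{"translation": [-0.015,-0.3,-0.48],"twist": [0,0,0]},{"translation": [-0.015,-0.3,-0.54],"twist": [0,0,0]},{"translation": [-0.015,-0.3,-0.6],"twist": [0,0,0]}])

```text
t: 6.1
ee_pos: [450.6, 52.3, 244.2]
orientation: [1.059, 2.958, 0.0]
ft_force: [0.4, -0.2, 0.6]
width: 87.7
```

Run:
```python
from workcell import ctrl
from h import *
d=np.load("top0.npz");f=cv2.GaussianBlur(d["img"],(3,3),0).mean(2)
c=np.array([460.5,197.]);P=[]
for a in np.radians(np.arange(0,360,5)):
    r=np.arange(24,42,.25);q=c+r[:,None]*[np.cos(a),np.sin(a)]
    v=cv2.remap(f.astype(np.float32),q[:,0].astype(np.float32),q[:,1].astype(np.float32),1)[:,0]
    P.append(q[np.argmin(np.gradient(v))])
p=ray(d,np.array(P),0)[:,:2].astype(np.float32)
m=np.median(p,0);R=np.linalg.norm(p-m,axis=1);p=p[abs(R-np.median(R))<6];print(len(p),cv2.fitEllipse(p))
d=ctrl.get_image("side");cv2.imwrite("pics/s1.png",d["img"][130:370,150:470,::-1])
```

```text
72 ((597.4129638671875, -271.3131408691406), (128.8740234375, 130.16888427734375), 142.6815643310547)
```

View pics/s1.png

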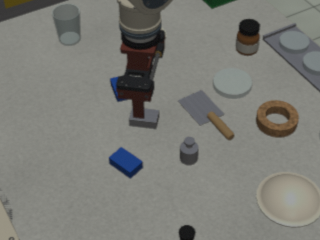

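The gripper is centred over the bar (crop ~(145,118)). The dish rim from the top view is (597.4,-271.3) and from the side (597.8,-268.4), so I use (597.6,-270). Descend and grip.

Emit:
send_rows(commands=[{"translation": [0,0,-0.08],"twist": [0,0,0]},{"translation": [0,0,-0.16],"twist": [0,0,0]},{"translation": [0,0,-0.24],"twist": [0,0,0]},{"translation": [0,0,-0.32],"twist": [0,0,0]},{"translation": [0,0,-0.4],"twist": [0,0,0]},{"translation": [0,0,-0.46],"twist": [0,0,0]},{"translation": [0,0,-0.51],"twist": [0,0,0]},{"translation": [0,0,-0.55],"twist": [0,0,0]},{"translation": [0,0,-0.58],"twist": [0,0,0]},{"translation": [0,0,-0.58],"twist": [0,0,0]}])

```text
t: 7.15
ee_pos: [450.4, 52.3, 186.4]
orientation: [-1.059, -2.957, 0.0]
ft_force: [0.0, -0.2, -0.2]
width: 87.9
```

Emit:
send_rows(commands=[{"translation": [0,0,0],"twist": [0,0,0]},{"translation": [0,0,0],"twist": [0,0,0]},{"translation": [0,0,0],"twist": [0,0,0]},{"translation": [0,0,0],"twist": [0,0,0]},{"translation": [0,0,0],"twist": [0,0,0]},{"translation": [0,0,0],"twist": [0,0,0]},{"translation": [0,0,0],"twist": [0,0,0]},{"translation": [0,0,0],"twist": [0,0,0]},{"translation": [0,0,0],"twist": [0,0,0]},{"translation": [0,0,0],"twist": [0,0,0]}], grip=1)

```text
t: 8.15
ee_pos: [450.4, 52.2, 186.7]
orientation: [-1.059, -2.957, 0.0]
ft_force: [-0.8, -0.9, 2.3]
width: 37.5
```

Emit:
send_rows(commands=[{"translation": [0,0,0.1],"twist": [0,0,0]},{"translation": [0,0,0.2],"twist": [0,0,0]},{"translation": [0,0,0.3],"twist": [0,0,0]},{"translation": [0,0,0.4],"twist": [0,0,0]},{"translation": [0,0,0.5],"twist": [0,0,0]},{"translation": [0,0,0.6],"twist": [0,0,0]},{"translation": [0,0,0.7],"twist": [0,0,0]},{"translation": [0,0,0.8],"twist": [0,0,0]},{"translation": [0,0,0.9],"twist": [0,0,0]},{"translation": [0,0,1],"twist": [0,0,0]}])

```text
t: 9.15
ee_pos: [450.5, 52.3, 287.5]
orientation: [-1.059, -2.958, 0.0]
ft_force: [-1.2, 0.1, -4.4]
width: 38.0
```

Emit:
send_rows(commands=[{"translation": [0.05,-0.1,0],"twist": [0,0,0]},{"translation": [0.1,-0.2,0],"twist": [0,0,0]},{"translation": [0.15,-0.3,0],"twist": [0,0,0]},{"translation": [0.2,-0.4,0],"twist": [0,0,0]},{"translation": [0.25,-0.5,0],"twist": [0,0,0]},{"translation": [0.3,-0.6,0],"twist": [0,0,0]},{"translation": [0.35,-0.7,0],"twist": [0,0,0]},{"translation": [0.4,-0.8,0],"twist": [0,0,0]},{"translation": [0.45,-0.9,0],"twist": [0,0,0]},{"translation": [0.5,-1,0],"twist": [0,0,0]}])

```text
t: 10.15
ee_pos: [500.9, -48.5, 286.7]
orientation: [1.059, 2.958, -0.0]
ft_force: [-0.7, -0.1, -4.1]
width: 37.9
```

Emit:
send_rows(commands=[{"translation": [0.05,-0.1,0],"twist": [0,0,0]},{"translation": [0.1,-0.2,0],"twist": [0,0,0]},{"translation": [0.15,-0.3,0],"twist": [0,0,0]},{"translation": [0.2,-0.4,0],"twist": [0,0,0]},{"translation": [0.25,-0.5,0],"twist": [0,0,0]},{"translation": [0.3,-0.6,0],"twist": [0,0,0]},{"translation": [0.35,-0.7,0],"twist": [0,0,0]},{"translation": [0.4,-0.8,0],"twist": [0,0,0]},{"translation": [0.45,-0.9,0],"twist": [0,0,0]},{"translation": [0.5,-1,0],"twist": [0,0,0]}])

```text
t: 11.15
ee_pos: [550.9, -148.6, 286.7]
orientation: [-1.059, -2.958, 0.0]
ft_force: [-0.4, 0.3, -3.6]
width: 37.4
```

Emit:
send_rows(commands=[{"translation": [0.05,-0.1,0],"twist": [0,0,0]},{"translation": [0.1,-0.2,0],"twist": [0,0,0]},{"translation": [0.15,-0.3,0],"twist": [0,0,0]},{"translation": [0.2,-0.4,0],"twist": [0,0,0]},{"translation": [0.25,-0.5,0],"twist": [0,0,0]},{"translation": [0.3,-0.6,0],"twist": [0,0,0]},{"translation": [0.35,-0.7,0],"twist": [0,0,0]},{"translation": [0.4,-0.8,0],"twist": [0,0,0]},{"translation": [0.45,-0.9,0],"twist": [0,0,0]},{"translation": [0.47,-1,0],"twist": [0,0,0]}])

```text
t: 12.15
ee_pos: [598.1, -248.5, 286.7]
orientation: [1.059, 2.957, -0.0]
ft_force: [0.2, 0.3, -3.8]
width: 37.9
```

Emit:
send_rows(commands=[{"translation": [0,-0.05,-0.05],"twist": [0,0,0]},{"translation": [0,-0.1,-0.1],"twist": [0,0,0]},{"translation": [0,-0.14,-0.15],"twist": [0,0,0]},{"translation": [0,-0.18,-0.2],"twist": [0,0,0]},{"translation": [0,-0.2,-0.25],"twist": [0,0,0]},{"translation": [0,-0.22,-0.3],"twist": [0,0,0]},{"translation": [0,-0.22,-0.35],"twist": [0,0,0]},{"translation": [0,-0.22,-0.4],"twist": [0,0,0]},{"translation": [0,-0.22,-0.45],"twist": [0,0,0]},{"translation": [0,-0.22,-0.5],"twist": [0,0,0]}])

```text
t: 13.15
ee_pos: [597.6, -269.6, 236.3]
orientation: [-1.059, -2.958, -0.0]
ft_force: [0.3, 0.1, -4.0]
width: 37.8
```

Run:
```python
from workcell import ctrl
from h import *
o=ctrl.get_obs();print(o["ee_pos"],o["ft_force"],o["width"])
S=[]
for n,(x,y) in(("top",(461,197)),("side",(440,315))):
    d=ctrl.get_image(n);np.savez(n+"1.npz",**d);S.append(cv2.resize(d["img"][y-50:y+50,x-65:x+65,::-1],None,fx=3,fy=3,interpolation=2))
cv2.imwrite("pics/p2.png",np.hstack(S))
```

```text
[ 597.55770737 -269.56216634  236.27034369] [ 0.29956027  0.13505959 -4.00337444] 37.76265325257399
```

View pics/p2.png

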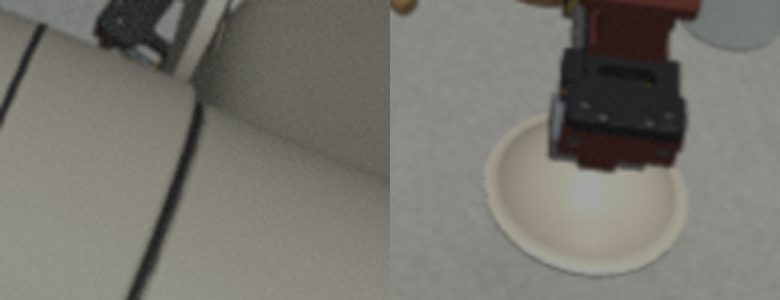

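The top view is blocked by the arm. In the side view the gripper is over the dish, with the bar hidden behind its body. Width 37.8 mm and a 4 N load say the bar is held. Lowering gently; contact is expected at TCP z ≈ 218.7.

Emit:
send_rows(commands=[{"translation": [0,0,-0.03],"twist": [0,0,0]},{"translation": [0,0,-0.06],"twist": [0,0,0]},{"translation": [0,0,-0.09],"twist": [0,0,0]},{"translation": [0,0,-0.11],"twist": [0,0,0]},{"translation": [0,0,-0.13],"twist": [0,0,0]},{"translation": [0,0,-0.14],"twist": [0,0,0]},{"translation": [0,0,-0.145],"twist": [0,0,0]},{"translation": [0,0,-0.15],"twist": [0,0,0]},{"translation": [0,0,-0.155],"twist": [0,0,0]},{"translation": [0,0,-0.16],"twist": [0,0,0]}])

```text
t: 14.25
ee_pos: [597.6, -269.7, 220.7]
orientation: [1.059, 2.958, -0.0]
ft_force: [-0.1, 0.2, -4.3]
width: 38.0
```

Emit:
send_rows(commands=[{"translation": [0,0,-0.002],"twist": [0,0,0]},{"translation": [0,0,-0.004],"twist": [0,0,0]},{"translation": [0,0,-0.006],"twist": [0,0,0]},{"translation": [0,0,-0.008],"twist": [0,0,0]},{"translation": [0,0,-0.01],"twist": [0,0,0]},{"translation": [0,0,-0.012],"twist": [0,0,0]},{"translation": [0,0,-0.014],"twist": [0,0,0]},{"translation": [0,0,-0.015],"twist": [0,0,0]},{"translation": [0,0,-0.015],"twist": [0,0,0]},{"translation": [0,0,-0.015],"twist": [0,0,0]}])

```text
t: 15.25
ee_pos: [597.5, -269.7, 219.2]
orientation: [-1.059, -2.958, -0.0]
ft_force: [0.1, 0.6, -4.6]
width: 37.6
```

Emit:
send_rows(commands=[{"translation": [0,0,-0.001],"twist": [0,0,0]},{"translation": [0,0,-0.002],"twist": [0,0,0]},{"translation": [0,0,-0.003],"twist": [0,0,0]},{"translation": [0,0,-0.004],"twist": [0,0,0]},{"translation": [0,0,-0.005],"twist": [0,0,0]},{"translation": [0,0,-0.005],"twist": [0,0,0]},{"translation": [0,0,-0.005],"twist": [0,0,0]},{"translation": [0,0,-0.005],"twist": [0,0,0]},{"translation": [0,0,-0.005],"twist": [0,0,0]},{"translation": [0,0,-0.005],"twist": [0,0,0]}])

```text
t: 16.25
ee_pos: [597.6, -269.7, 218.7]
orientation: [1.059, 2.958, -0.0]
ft_force: [0.0, 0.0, -3.5]
width: 37.7
```

Emit:
send_rows(commands=[{"translation": [0,0,-0.001],"twist": [0,0,0]},{"translation": [0,0,-0.002],"twist": [0,0,0]},{"translation": [0,0,-0.003],"twist": [0,0,0]},{"translation": [0,0,-0.004],"twist": [0,0,0]},{"translation": [0,0,-0.005],"twist": [0,0,0]},{"translation": [0,0,-0.005],"twist": [0,0,0]},{"translation": [0,0,-0.005],"twist": [0,0,0]},{"translation": [0,0,-0.005],"twist": [0,0,0]},{"translation": [0,0,-0.005],"twist": [0,0,0]},{"translation": [0,0,-0.005],"twist": [0,0,0]}])

```text
t: 17.25
ee_pos: [597.5, -269.7, 218.4]
orientation: [1.059, 2.958, -0.0]
ft_force: [-3.0, 0.9, 4.7]
width: 38.1
```

Contact: the force went from -4 to +4.7 N. Relax 0.2 mm, then open.

Emit:
send_rows(commands=[{"translation": [0,0,0.001],"twist": [0,0,0]},{"translation": [0,0,0.002],"twist": [0,0,0]},{"translation": [0,0,0.002],"twist": [0,0,0]},{"translation": [0,0,0.002],"twist": [0,0,0]},{"translation": [0,0,0.002],"twist": [0,0,0]},{"translation": [0,0,0.002],"twist": [0,0,0]},{"translation": [0,0,0.002],"twist": [0,0,0]},{"translation": [0,0,0.002],"twist": [0,0,0]},{"translation": [0,0,0.002],"twist": [0,0,0]},{"translation": [0,0,0.002],"twist": [0,0,0]}])

```text
t: 18.25
ee_pos: [597.6, -269.7, 218.4]
orientation: [1.059, 2.958, -0.0]
ft_force: [-2.1, 1.2, 5.3]
width: 37.8
```

Emit:
send_rows(commands=[{"translation": [0,0,0],"twist": [0,0,0]},{"translation": [0,0,0],"twist": [0,0,0]},{"translation": [0,0,0],"twist": [0,0,0]},{"translation": [0,0,0],"twist": [0,0,0]},{"translation": [0,0,0],"twist": [0,0,0]},{"translation": [0,0,0],"twist": [0,0,0]},{"translation": [0,0,0],"twist": [0,0,0]},{"translation": [0,0,0],"twist": [0,0,0]},{"translation": [0,0,0],"twist": [0,0,0]},{"translation": [0,0,0],"twist": [0,0,0]}], grip=-1)

```text
t: 19.25
ee_pos: [597.5, -269.7, 218.4]
orientation: [-1.059, -2.958, 0.0]
ft_force: [0.1, -0.1, 0.9]
width: 87.7
```

Emit:
send_rows(commands=[{"translation": [0,0,0.05],"twist": [0,0,0]},{"translation": [0,0,0.1],"twist": [0,0,0]},{"translation": [0,0,0.2],"twist": [0,0,0]},{"translation": [0,0,0.3],"twist": [0,0,0]},{"translation": [0,0,0.4],"twist": [0,0,0]},{"translation": [0,0,0.5],"twist": [0,0,0]},{"translation": [0,0,0.6],"twist": [0,0,0]},{"translation": [0,0,0.7],"twist": [0,0,0]},{"translation": [0,0,0.8],"twist": [0,0,0]},{"translation": [0,0,0.9],"twist": [0,0,0]}])

```text
t: 20.25
ee_pos: [597.5, -269.7, 309.2]
orientation: [1.059, 2.958, -0.0]
ft_force: [0.6, -0.2, -0.2]
width: 87.5
```

Emit:
send_rows(commands=[{"translation": [0,0.1,0.05],"twist": [0,0,0]},{"translation": [0,0.2,0.1],"twist": [0,0,0]},{"translation": [0,0.3,0.2],"twist": [0,0,0]},{"translation": [0,0.4,0.3],"twist": [0,0,0]},{"translation": [0,0.5,0.4],"twist": [0,0,0]},{"translation": [0,0.6,0.5],"twist": [0,0,0]},{"translation": [0,0.7,0.6],"twist": [0,0,0]},{"translation": [0,0.8,0.7],"twist": [0,0,0]},{"translation": [0,0.9,0.8],"twist": [0,0,0]},{"translation": [0,1,0.9],"twist": [0,0,0]}])

```text
t: 21.25
ee_pos: [597.5, -168.9, 399.3]
orientation: [1.059, 2.958, -0.0]
ft_force: [0.2, -0.8, -0.2]
width: 88.1
```

Emit:
send_rows(commands=[{"translation": [0,0.1,0],"twist": [0,0,0]},{"translation": [0,0.2,0],"twist": [0,0,0]},{"translation": [0,0.3,0],"twist": [0,0,0]},{"translation": [0,0.4,0],"twist": [0,0,0]},{"translation": [0,0.5,0],"twist": [0,0,0]},{"translation": [0,0.6,0],"twist": [0,0,0]},{"translation": [0,0.7,0],"twist": [0,0,0]},{"translation": [0,0.8,0],"twist": [0,0,0]},{"translation": [0,0.9,0],"twist": [0,0,0]},{"translation": [0,1,0],"twist": [0,0,0]}])

```text
t: 22.25
ee_pos: [597.5, -68.9, 398.4]
orientation: [1.059, 2.958, 0.0]
ft_force: [0.2, 0.6, -0.4]
width: 87.9
```

Run:
```python
from workcell import ctrl
from h import *
S=[]
for n,(x,y) in(("top",(461,197)),("side",(440,315))):
    d=ctrl.get_image(n);im=d["img"];np.savez(n+"2.npz",**d);S.append(cv2.resize(im[y-50:y+50,x-65:x+65,::-1],None,fx=3,fy=3,interpolation=2))
    f=cv2.GaussianBlur(im,(3,3),0).astype(int);m=(f[...,0]<107)
    try:
        c=blob(m,(460,195) if n=="top" else (440,303));r=cv2.minAreaRect(ray(d,c[:,0],54)[:,:2].astype(np.float32));print(n,r)
    except Exception as e:print(n,e)
print(ctrl.get_obs()["ee_pos"],ctrl.get_obs()["t"])
cv2.imwrite("pics/p3.png",np.hstack(S))
```

```text
top ((596.1344604492188, -265.13580322265625), (36.78753662109375, 64.83500671386719), 51.060890197753906)
side ((590.627685546875, -274.163818359375), (50.843318939208984, 59.962398529052734), 50.34077072143555)
[597.52550475 -68.48325634 398.38394065] 22.35
```

View pics/p3.png

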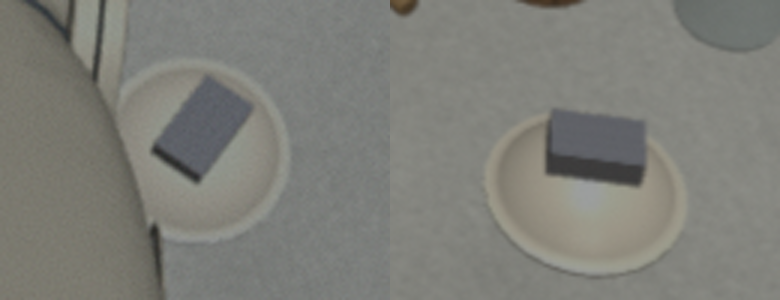

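The bar rests on the dome near the top, with the gripper clear. I'll triangulate its top-face corners from both views to get the tilt and offset.

Run:
```python
from h import *
D={};C={}
for n,s in(("top",(461,194)),("side",(440,299))):
    d=np.load(n+"2.npz");D[n]=d;f=cv2.GaussianBlur(d["img"],(3,3),0).astype(int)
    x,y=s;print(n,f[y,x])
    m=(f[...,2]-f[...,0]>2)&(f[...,0]<107)&(f[...,0]>70);w=np.zeros_like(m);w[y-35:y+40,x-33:x+45]=1
    c=blob(m&w,s);e,q=cv2.minEnclosingTriangle(c) if 0 else (0,0)
    h=cv2.convexHull(c);q=cv2.approxPolyN(h,4,ensure_convex=True).reshape(-1,2).astype(float);P=ray(d,q,54)
    ce=P.mean(0);a=np.arctan2(P[:,1]-ce[1],P[:,0]-ce[0]);i=np.argsort((a-np.radians(10))%(2*np.pi));C[n]=q[i];print(q[i].tolist(),np.round(P[i],1).tolist())
def Pm(d):
    return d["intrinsics"]@np.linalg.inv(d["cam_to_world"])[:3]
X=cv2.triangulatePoints(Pm(D["top"]),Pm(D["side"]),C["top"].T,C["side"].T);X=(X[:3]/X[3]).T
print(np.round(X,1),X.mean(0))
_,S,V=np.linalg.svd(X-X.mean(0));n=V[2]*np.sign(V[2,2]);print("normal",n,"tilt deg",np.degrees(np.arccos(n[2])),"centre",X.mean(0)-11*n)
print(np.linalg.norm(X-np.roll(X,1,0),axis=1))
```

```text
top [ 94  96 103]
[[447.0, 195.0], [463.0, 206.0], [480.0, 182.0], [465.0, 172.0]] [[586.7, -233.9, 54.0], [563.7, -263.1, 54.0], [610.5, -299.6, 54.0], [631.8, -272.1, 54.0]]
side [133 134 128]
[[0.0, 0.0], [0.0, 479.0], [639.0, 479.0], [639.0, 0.0]] [[123.4, 1540.3, 54.0], [-187.2, -185.8, 54.0], [651.6, -671.3, 54.0], [1994.5, 445.1, 54.0]]
[[ 213.8 -116.3  825.7]
 [ 144.9 -518.1 1394.6]
 [1018.6 -578.7 -737.7]
 [ 592.5 -276.7  678.7]] [ 492.43923436 -372.43637803  540.31982508]
normal [0.89639096 0.26131289 0.35804863] tilt deg 69.01959627644916 centre [ 482.57893377 -375.31081978  536.3812902 ]
[ 436.69759994  699.8898161  2305.12912763 1509.62472374]
```

Run:
```python
from h import *
D={};C={}
for n,s in(("top",(461,190)),("side",(444,309))):
    d=np.load(n+"2.npz");D[n]=d;f=cv2.GaussianBlur(d["img"],(3,3),0).astype(int);x,y=s
    m=(f[...,2]-f[...,0]>2)&(f[...,0]<107)&(f[...,0]>70);w=np.zeros_like(m);w[y-35:y+40,x-33:x+45]=1
    c=blob(m&w,s);q=cv2.approxPolyN(cv2.convexHull(c),4,ensure_convex=True).reshape(-1,2).astype(float);P=ray(d,q,54)
    ce=P.mean(0);a=np.arctan2(P[:,1]-ce[1],P[:,0]-ce[0]);i=np.argsort((a-np.radians(80))%(2*np.pi));C[n]=q[i];print(n,q[i].tolist(),np.round(P[i],1).tolist(),ce)
Pm=lambda d:d["intrinsics"]@np.linalg.inv(d["cam_to_world"])[:3]
X=cv2.triangulatePoints(Pm(D["top"]),Pm(D["side"]),C["top"].T,C["side"].T);X=(X[:3]/X[3]).T
_,S,V=np.linalg.svd(X-X.mean(0));n=V[2]*np.sign(V[2,2]);print(np.round(X,1),"normal",n,"tilt deg",np.degrees(np.arccos(n[2])),"centre",X.mean(0)-11*n)
print(np.linalg.norm(X-np.roll(X,1,0),axis=1))
d=D["side"];im=d["img"];c=blob(cv2.GaussianBlur(im,(3,3),0)[...,0]>135,(444,345));p=ray(d,c[:,0],0)[:,:2].astype(np.float32);print("dish side",cv2.minEnclosingCircle(p))
```

```text
top [[447.0, 195.0], [463.0, 206.0], [480.0, 182.0], [465.0, 172.0]] [[586.7, -233.9, 54.0], [563.7, -263.1, 54.0], [610.5, -299.6, 54.0], [631.8, -272.1, 54.0]] [ 598.17522333 -267.14684768   54.        ]
side [[429.0, 301.0], [429.0, 316.0], [459.0, 320.0], [459.0, 305.0]] [[586.8, -236.9, 54.0], [565.0, -265.4, 54.0], [607.5, -300.8, 54.0], [630.1, -273.1, 54.0]] [ 597.34612703 -269.04837674   54.        ]
[[ 588.2 -234.8   50.6]
 [ 565.3 -264.    51.8]
 [ 610.1 -299.7   51.6]
 [ 631.8 -272.3   52.2]] normal [-0.00514904  0.01375465  0.99989214] tilt deg 0.8415235323753665 centre [ 598.90651255 -267.86220324   40.55299575]
[57.47421782 37.1827437  57.29844809 34.99739899]
dish side ((598.682373046875, -268.1283264160156), 67.1900634765625)
```

The bar is tilted about 1°, roughly 2–3 mm off the dome's centre, and the dish has not moved. Handing in.

```bash
python3 -c "
from workcell import ctrl
o=ctrl.get_obs();print(o['t'],o['qvel'],o['ft_force'],o['ee_pos']);ctrl.close_job()"
```

```text
22.35 [-0.0195115   0.00205222 -0.0045639  -0.00759551 -0.00030522 -0.01821289] [ 0.50559456 -0.11106335 -0.02158338] [597.52550475 -68.48325634 398.38394065]
the job is handed in; nothing more can be done
```

The steel weight is lying on top of the larger dish's dome, nearly level, and I handed the job in at about 22.4 s. No verdict was reported.

I gripped the weight across its 38 mm width and lifted it about 100 mm. I then lowered it onto the dome until the force reading turned from -4 N to about +5 N (roughly 9 N on the dish), opened the gripper and moved the arm clear.

| Last check | Result |
|---|---|
| Tilt, from both cameras | about 1° |
| Weight centre | (599, -268) mm |
| Dish centre before placing | about (597.6, -270) mm, so the weight is 2–3 mm off centre |
| Dish centre after, side view | (598.7, -268.1) mm, unchanged within measuring error |

- **Height disagreement:** the two cameras put the weight's centre at 40.6 mm, while a weight resting on the dome should sit at 43 mm. That is about the 2 mm camera calibration error.
- **Dish position disagreement:** before placing, the top and side views differed by about 3 mm on the dish position, so I used the average.
- **Not checked:** I took one picture from each camera after placing, so the weight being at rest was not measured. I also did not re-measure the smaller dish or the knobbed weight; the arm was never brought down near either of them.

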